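# Load the blank carrier and lock the collar

## Task

Load the tapering machine: take the carrier with the dark red chopstick blanks by its black handle and slide it, flat, into the machine's slot until it is fully home. Then turn the three-armed lock collar round the slot as far as it goes, so that its yellow pointer stands at the red mark and the carrier is locked in. Leave the carrier with the pale blanks lying where it is on its stand.

Things in the scene. Friction and masses are not known exactly. Their poses are not given: they have to be found in the camera images.
- redcarrier_grip (a point): Grip point, half-way up inside the black bar handle (16 wide x, 100 long y, 24 high z; this point is 10 mm beyond its middle) of the loose 120 g carrier to load. +y runs from its plate to the handle's free end, z up. Its aluminium plate, 50 x 95 x 14 with dark red blanks on top, is at the handle's mid-height; the plate's rear edge (shoulder) is 60 mm from here along -y, its leading end 155 mm.
- redcarrier: The same red carrier; origin under the middle of its plate, 107.5 mm from the grip point along -y and 7 mm lower.
- palecarrier_grip (a point): The same grip point on an identical carrier with pale blanks, beside the red one on the stand, 90 mm away, left or right of it. To be left alone.
- stand: Fixed wooden stand, 200 x 85 mm, 40 mm high, on which both carriers lie flat. It is under their plates only: the handles overhang it freely, undersides 35 mm above the table. Origin at table level under its centre.
- mouth (a point): Centre of the slot's mouth, on the collar's axis, 115 mm above the table. z up, +y straight out: the carrier goes in along -y, level, its y along this y. Slot 53 wide (x), 17 high, lip flared over 8 mm, with a fixed stop inside. When the plate's end meets the stop (home) the carrier's grip point is 63 mm and the shoulder 3 mm out along +y. The collar fills 0 to 12 mm out.
- machine: White fixed tapering machine, its housing 160 wide (x), 153 high; origin at table level under its front face, axes as the mouth's. An aluminium neck 70 wide, 40 high sticks out 30 mm to the mouth. A white mark (open) and a red mark (locked) stand on the neck beside the collar.
- collar (a joint): Angle (rad) of the black lock collar (ring, 74 mm across) about the mouth's y axis; growing moves its top to the mouth's +x. Open (slot clear) from -0.3 to 0.3; locked at 1.57, at a firm stop, yellow pointer at the red mark. Two steel tabs, inner face 6 mm out of the mouth, then hold the shoulder; a plate not home blocks them. It stays where left; 0.22 N m turns it (3 to 4 N at a ball).
- collar_ball (a point): Centre of one of the orange balls (18 mm) on the ends of the collar's three straight steel arms (10 mm thick), 76 mm from the axis, 120 degrees apart, in a plane 6 mm out of the mouth. This arm leans from straight up towards the mouth's +x by 0.35 + the collar's angle; the next one lies 2.09 rad behind it, the third 2.09 ahead. One arm alone cannot be pushed all the way from above.
Things that resemble listed ones, but are neither listed nor needed, are in the scene too. What is shaped like the redcarrier but green or turquoise is not meant.

How it is judged:
By the outcome, as a careful person would: the job done as asked, in the order asked, and still so for the second after the job is handed in, with the robot touching nothing.
It also fails if it takes over 72 s, if anything falls off the work surface, if the arm or the gripper's body presses on something with over 40 N, if the wrist force passes 120 N, or if a joint passes its speed limit or range.

## Robot

A 6-joint arm with a two-finger parallel gripper is mounted at the origin on the work surface. World frame = base frame: x ahead of the robot, y to its left, z up, the work surface at z = 0. Lengths are in m, angles in degrees, forces in N, time in s.
With the tool pointing down it reaches from about 0.425 to 1.125 m from the base axis. Payload 14.9 kg.
Tool frame: the origin (TCP) lies midway between the tips of the shut fingers; the grasp point (between the pads) lies 19 mm behind it; z points along the fingers, y is the line along which they close (so a half turn about z gives the same grasp; the last joint's range is limited). The gripper opens to 91 mm and grips with 3 to 60 N. Pads are 32 mm wide; open, the fingers measure 118 mm over their backs; the gripper's body (76 mm by 178 mm) begins 60 mm behind the grasp point.
Start: joints at [-73.298, 21.709, 99.362, -0, 58.929, -1.908], TCP at [0.223, -0.663, 0.214] pointing down, gripper open.
Joint ranges: [-158.91, 158.91], [-42.39, 125.64], [0.06, 152.35], [-60.88, 240.88], [17.5, 164.5], [-176.32, 176.32]. Speed limits (degrees/s): [108.29, 108.29, 136.94, 180, 180, 180].

## Interface

Orientations are given as [roll, pitch, yaw] about the fixed x, y, z axes, in that order (R = Rz(yaw) Ry(pitch) Rx(roll)).
In Python, from workcell import bot, cams gives the robot as it stands. The module is installed in compiled form; this text tells all that it offers.
- The arm moves only by the tool apply_moves, never from a script. Its argument "motion" is a list that holds one entry, the list of rows, each a list of 4 numbers: the shift along the tool's x, y, z in mm, then the turn about the tool's z in degrees. In form: [[[dx, dy, dz, roll], ...]]. A call has 1 to 5 rows; each row shifts and turns the commanded pose from where the row before left it, along the tool's axes as they then stand; what a row does not reach is not made up. A row lasts 1/8 s, in which the tool goes at most 62.5 mm and 10.7 degrees, less where a joint would pass 70% of its speed; a pose out of reach is approached as far as the arm can. A call with a gripper value outside its range is refused whole. "hand" is the opening, from 0 (shut) to 1 (fully open), set as the call begins (left out, the last holds). The fingers move at their own pace and stop on an object; "newtons" is the grip in N (left out, the last holds). Time passes only in rows, so rows that do not move let the fingers close. It gives the time, the measured TCP pose, the force, the opening and the grip force at its end, in the units of the state.
- bot.state(): the state, without advancing time (a new reading comes with each control period).
- cams.read_camera(name): name is "scene" or "top" or "wrist"; returns a dict with "image" (420x560x3 uint8, red, green, blue), "range_z" (420x560 float32, m along the optical axis (not along the pixel's ray), 0 where there is no reading), "vertical_fov" (degrees; the focal length in pixels is half the picture's height over the tangent of half this angle, whatever the lens; pixels are square), "cx", "cy" (the principal point, pixels), "T" (4x4, takes a point from camera to world coordinates). Camera axes: x right, y down, z forward; pixel columns grow to the right and rows downward; lengths in m; the calibration is good to about 2 mm. A picture is of the moment at which its call begins.
- bot.finish_job(): hands the job in; it is judged then, once.
The state is a dict: "t": time; "joints": joint angles; "qvel": joint speeds; "tau": joint torques, N m; "eef_pos": TCP position; "tcp_rot": TCP orientation; "force": force on the tool from outside, world axes, zero at the start; "torque": the same for the moment, N m; "gripper_width": finger opening in m; "finger_force": force on a finger pad.
Only numpy, scipy, OpenCV 4.12 (cv2) and the standard library are available. Lean on these libraries where they do the work, as an engineer would, in place of code of your own. Each camera call takes 0.05 s, during which the arm holds its last target. There are 200 camera calls.

## Working session

There is one attempt and no reset: what is moved stays moved. The work goes in short steps, Python scripts to look and compute and a tool call to move; the robot and the scene stay as the last step left them, time stands still between calls to the robot, and variables do not carry over. Pictures are saved under pics/ and viewed, at most 10 in all, crops included, and the job is handed in when it is done.

Besides the shell and the picture viewer there is one more tool, called after "Call:" as name(argument=value, ...) on one line, values as JSON. apply_moves: Moves the arm, as the interface text tells. Its arguments: {"type":"object","properties":{"motion":{"type":"array","items":{"type":"array","items":{"type":"array","items":{"type":"number"}}}},"hand":{"type":"number"},"newtons":{"type":"number"}},"required":["motion"]}

```bash
mkdir -p pics; cat > h.py <<'E'
import numpy as np, cv2
from workcell import bot, cams
def cam(n):
    c=cams.read_camera(n); c['f']=210/np.tan(np.radians(c['vertical_fov'])/2); return c
def save(c,n): cv2.imwrite('pics/'+n,c['image'][:,:,::-1])
def pts(c):
    v,u=np.mgrid[:420,:560]; z=c['range_z']
    P=np.stack([(u-c['cx'])/c['f']*z,(v-c['cy'])/c['f']*z,z],-1)
    return P@c['T'][:3,:3].T+c['T'][:3,3]
def ray(c,u,v,h):
    d=c['T'][:3,:3]@np.array([(u-c['cx'])/c['f'],(v-c['cy'])/c['f'],1]);o=c['T'][:3,3]
    return o+d*(h-o[2])/d[2]
E
python3 - <<'E'
from h import *
im=[]
for n in("scene","top"):
    c=cam(n);save(c,n+'0.png');print(n,c['T'].round(3).tolist(),c['f'],c['cx'],c['cy'])
    np.savez(n+'0.npz',**c)
print(bot.state())
E
```

```text
scene [[-0.148, 0.824, -0.547, 0.984], [0.989, 0.132, -0.069, 0.167], [0.015, -0.551, -0.834, 0.848], [0.0, 0.0, 0.0, 1.0]] 404.38873072141746 278.53718715699506 207.17360326971848
top [[-0.026, -0.989, 0.148, 0.383], [-1.0, 0.024, -0.017, 0.115], [0.013, -0.149, -0.989, 1.008], [0.0, 0.0, 0.0, 1.0]] 448.0431767388014 279.5714304230608 203.47178985717585
{'t': 0.1, 'joints': array([-7.32979783e+01,  2.17365833e+01,  9.93931421e+01,  2.39858337e-04,
        5.89296437e+01, -1.90872854e+00]), 'qvel': array([-0.00283599, -0.12433734, -0.02921336,  0.01605916,  0.05671494,
        0.07627882]), 'tau': array([ 2.09393933e-03, -7.65050554e+01, -4.35295808e+01,  6.52415631e-02,
        3.99027974e-02, -2.40948935e-05]), 'eef_pos': array([ 0.22327546, -0.66304383,  0.21333316]), 'tcp_rot': array([-1.79940671e+02, -2.18263771e-03,  1.86106252e+01]), 'force': array([ 0.78140664,  0.19459526, -0.69053155]), 'torque': array([-0.0275797 , -0.03233125, -0.05176591]), 'finger_force': 0.0, 'gripper_width': 0.09114543888563534}
```

View pics/scene0.png

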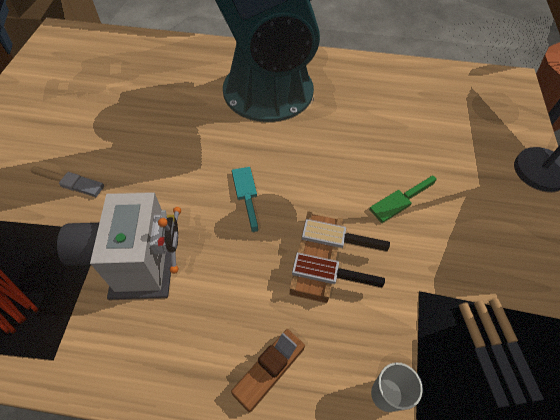

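View pics/top0.png

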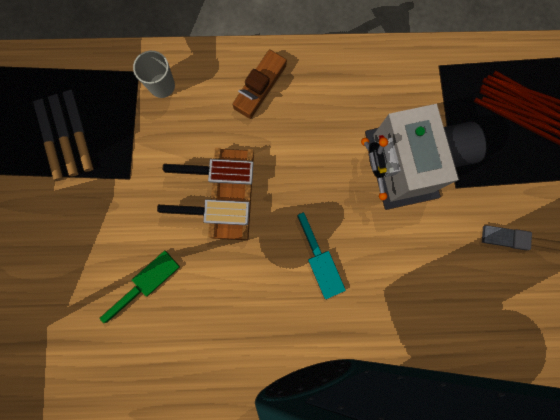

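Scene: the red carrier is at top-view (230,170), handle (187,168) toward +y. The machine is at (415,155) with its mouth facing about +y and orange balls at (365,142), (382,142) and (383,196). Now I'll measure both.

```bash
python3 - <<'E'
from h import *
def L(n): 
    d=np.load(n+'0.npz'); return {k:(d[k] if d[k].ndim else float(d[k])) for k in d}
for n in("top","scene"):
    c=L(n);P=pts(c);hsv=cv2.cvtColor(c['image'],cv2.COLOR_RGB2HSV);ok=c['range_z']>0
    # orange balls
    box=np.zeros((420,560),bool)
    if n=="top": box[110:215,350:400]=1
    else: box[195:285,150:190]=1
    m=(cv2.inRange(hsv,(4,180,150),(16,255,255))>0)&box
    k,lab,st,ce=cv2.connectedComponentsWithStats(m.astype(np.uint8))
    for i in range(1,k):
        if st[i,4]<8: continue
        q=P[(lab==i)&ok]; o=c['T'][:3,3]; p=np.median(q,0); d=(p-o)/np.linalg.norm(p-o)
        print(n,'ball',st[i,4],ce[i].round(1),'surf',p.round(4),'ctr',(p+d*0.007).round(4))
    # carrier: plate/handle by height
    H=P[...,2]
    box=np.zeros((420,560),bool)
    if n=="top": box[155:220,155:262]=1
    else: box[215:300,285:395]=1
    V=c['image'].max(-1)
    for nm,mm in(("handle",(V<60)&(H>.045)&(H<.075)),("red",(cv2.inRange(hsv,(0,120,50),(6,255,255))>0)|(cv2.inRange(hsv,(170,120,50),(180,255,255))>0))):
        m=(mm&box&ok).astype(np.uint8)
        k,lab,st,ce=cv2.connectedComponentsWithStats(m)
        for i in range(1,k):
            if st[i,4]<40: continue
            q=P[lab==i]; r=cv2.minAreaRect((q[:,:2]*1000).astype(np.float32))
            print(n,nm,st[i,4],ce[i].round(1),np.median(q,0).round(4),'rect',np.round(r[0],1),np.round(r[1],1),round(r[2],1))
    # plates: points at z .05-.065 in box
    m=(box&ok&(H>.049)&(H<.075)&(V>=60))
    k,lab,st,ce=cv2.connectedComponentsWithStats(m.astype(np.uint8))
    for i in range(1,k):
        if st[i,4]<200: continue
        q=P[lab==i]; r=cv2.minAreaRect((q[:,:2]*1000).astype(np.float32))
        print(n,'plate',st[i,4],ce[i].round(1),'rect',np.round(r[0],1),np.round(r[1],1),round(r[2],1),np.percentile(q[:,2],[5,50,95]).round(4))
    # housing top
    m=(H>.148)&(H<.158)&ok; 
    k,lab,st,ce=cv2.connectedComponentsWithStats(m.astype(np.uint8)); i=1+st[1:,4].argmax()
    q=P[lab==i]; r=cv2.minAreaRect((q[:,:2]*1000).astype(np.float32)); print(n,'housing',ce[i],np.round(cv2.boxPoints(r),1).tolist(),r[1],r[2])
s=L("top"); cv2.imwrite('pics/crop.png',np.vstack([cv2.resize(s['image'][100:215,350:470,::-1],None,fx=4,fy=4,interpolation=2)[:300],cv2.resize(L("scene")['image'][190:300,90:210,::-1],None,fx=4,fy=4,interpolation=2)[:290]]))
E
```

```text
top ball 25 [363.2 140.9] surf [ 0.657  -0.0854  0.0677] ctr [ 0.6589 -0.0868  0.0611]
top ball 43 [382.9 141.8] surf [ 0.6178 -0.0963  0.1943] ctr [ 0.6197 -0.098   0.1878]
top ball 39 [382.2 196. ] surf [ 0.5301 -0.1125  0.0981] ctr [ 0.5312 -0.1142  0.0914]
top handle 368 [185.7 168.6] [0.6069 0.2997 0.0571] rect [608.4 300.5] [97.9 16.8] 85.6
top handle 360 [180.7 209.3] [0.5181 0.3097 0.0574] rect [519.1 310.6] [97.6 16.1] 85.6
top red 196 [230.5 164.3] [0.6154 0.2027 0.0531] rect [615.5 203.5] [81.4 12.7] 85.4
top red 202 [230.7 170.7] [0.601  0.2047 0.053 ] rect [601.1 203.8] [81.1 12.4] 85.5
top red 190 [229.7 177. ] [0.5869 0.2052 0.0531] rect [586.6 206. ] [80.9 12.2] 84.7
top plate 971 [230.3 171. ] rect [601.  204.6] [95.2 50.4] 85.5 [0.0501 0.0528 0.0557]
top plate 829 [225.6 209.9] rect [516.2 214.4] [94.7 42.1] 88.5 [0.0503 0.053  0.0559]
top housing [422.58275597 147.05311778] [[531.0999755859375, -150.60000610351562], [550.4000244140625, -250.6999969482422], [708.4000244140625, -220.3000030517578], [689.0999755859375, -120.19999694824219]] (160.92657470703125, 101.95
[... 373 characters left out ...]
[98.9 17.9] 85.5
scene handle 433 [360.7 277.2] [0.6133 0.3002 0.0582] rect [610.7 299.3] [98.5 16.6] 85.5
scene red 235 [314.8 268.6] [0.6075 0.2021 0.0542] rect [601.2 202.8] [82.5 39.5] 84.4
scene red 67 [320.5 260.8] [0.5866 0.2114 0.0541] rect [587.3 214.1] [59.4 12. ] 87.2
scene plate 831 [323.9 232.6] rect [513.1 214.1] [96.7 51.7] 85.6 [0.0512 0.0541 0.0563]
scene plate 961 [315.3 267.5] rect [602.4 202.7] [94.8 52.1] 85.8 [0.0515 0.0541 0.0563]
scene housing [123.43865546 228.80728291] [[530.9000244140625, -153.10000610351562], [550.4000244140625, -253.39999389648438], [710.0999755859375, -222.3000030517578], [690.5, -122.0]] (162.6314239501953, 102.21090698242188) 11.02366828918457
```

View pics/crop.png

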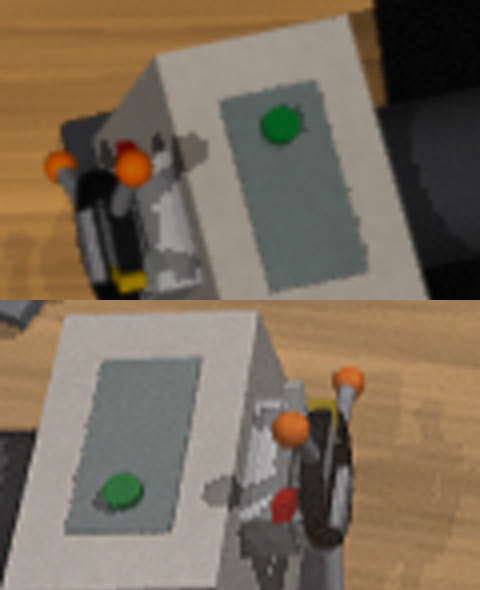

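The machine yaw comes out at about 11° and the mouth at about (604,-107,115) mm. The carrier yaw is about -4.4° with the grip point at (610,311,47), and the collar angle is about -0.13. Moving toward the grip.

Call:
apply_moves(motion=[[[37,-44,0,0],[37,-44,0,0],[37,-44,0,0],[37,-44,0,0],[37,-44,0,0]]], hand=1)

```text
t: 0.72
eef_pos: [0.3287, -0.3941, 0.2138]
tcp_rot: [-180.0, 0.0, 18.6]
force: [0.4, -0.1, 0.3]
gripper_width: 0.0916
finger_force: 0.0
```

Call:
apply_moves(motion=[[[37,-44,0,0],[37,-44,0,0],[37,-44,0,0],[37,-44,0,0],[37,-44,0,0]]])

```text
t: 1.35
eef_pos: [0.4339, -0.1265, 0.214]
tcp_rot: [180.0, -0.0, 18.6]
force: [0.3, -0.1, 0.2]
gripper_width: 0.0915
finger_force: 0.0
```

Call:
apply_moves(motion=[[[37,-44,0,0],[37,-44,0,0],[37,-44,0,0],[37,-44,0,0],[37,-44,0,0]]])

```text
t: 1.98
eef_pos: [0.539, 0.1412, 0.2138]
tcp_rot: [180.0, 0.0, 18.6]
force: [0.3, -1.3, 1.4]
gripper_width: 0.0913
finger_force: 0.0
```

Call:
apply_moves(motion=[[[0,0,0,-10.6],[0,0,0,-10.6],[0,0,0,-10.6],[0,0,0,-10.6],[0,0,0,-10.6]]])

```text
t: 2.6
eef_pos: [0.5385, 0.1391, 0.2137]
tcp_rot: [-180.0, 0.0, 72.0]
force: [-0.5, 0.5, 0.3]
gripper_width: 0.0911
finger_force: 0.0
```

Call:
apply_moves(motion=[[[0,0,0,-7],[0,0,0,-7],[0,0,0,0]]])

```text
t: 2.98
eef_pos: [0.5386, 0.1391, 0.2137]
tcp_rot: [-180.0, 0.0, 85.6]
force: [0.6, 0.5, -0.0]
gripper_width: 0.0912
finger_force: 0.0
```

Call:
apply_moves(motion=[[[44,14.5,20,0],[44,14.5,20,0],[44,14.5,20,0],[44.5,14.5,20,0],[0,0,0,0]]])

```text
t: 3.6
eef_pos: [0.6098, 0.3127, 0.1319]
tcp_rot: [-179.9, 0.1, 85.6]
force: [-1.4, -0.5, -0.2]
gripper_width: 0.0911
finger_force: 0.0
```

```bash
python3 - <<'E'
from h import *
c=cam("wrist");save(c,'w1.png');P=pts(c);H=P[...,2];V=c['image'].max(-1)
m=((V<60)&(H>.045)&(H<.075)).astype(np.uint8)
k,lab,st,ce=cv2.connectedComponentsWithStats(m)
for i in range(1,k):
    if st[i,4]<200: continue
    q=P[lab==i]; r=cv2.minAreaRect((q[:,:2]*1000).astype(np.float32))
    print(st[i],np.median(q,0).round(4),np.round(r[0],1),np.round(r[1],1),round(r[2],1))
print(bot.state()['eef_pos'])
E
```

```text
[ 149  161   28   81 1645] [0.5242 0.334  0.0587] [522.2 329.6] [61.9 14.3] 85.7
[ 268  165   19  111 1896] [0.6097 0.3093 0.0589] [609.1 306.2] [88.7 14.7] 86.1
[0.60959928 0.31141431 0.13273304]
```

View pics/w1.png

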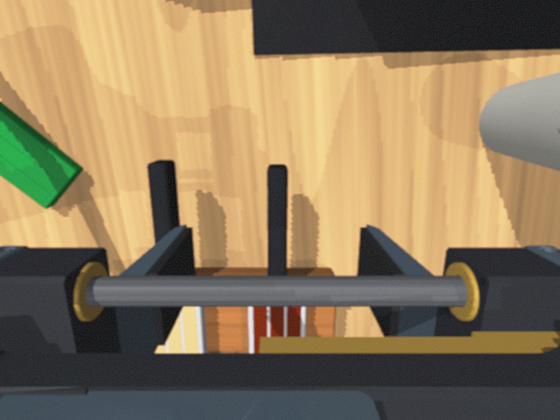

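The wrist view shows the red handle (277,165–275) centred between the fingers, with the pale one well to the left. I'll descend and grip.

Call:
apply_moves(motion=[[[0,0,30,0],[0,0,30,0],[0,0,30,0],[0,0,14,0],[0,0,0,0]]])

```text
t: 4.28
eef_pos: [0.6098, 0.3101, 0.0298]
tcp_rot: [-180.0, 0.0, 85.5]
force: [-0.0, -0.3, 1.0]
gripper_width: 0.0911
finger_force: 0.0
```

Call:
apply_moves(motion=[[[0,0,0,0],[0,0,0,0],[0,0,0,0],[0,0,0,0],[0,0,0,0]]], hand=0, newtons=35)

```text
t: 4.9
eef_pos: [0.6101, 0.3108, 0.03]
tcp_rot: [180.0, -0.0, 85.6]
force: [0.4, 0.7, -0.3]
gripper_width: 0.0441
finger_force: 0.0
```

Call:
apply_moves(motion=[[[0,0,0,0],[0,0,0,0],[0,0,0,0],[0,0,0,0],[0,0,0,0]]])

```text
t: 5.52
eef_pos: [0.6101, 0.3107, 0.0299]
tcp_rot: [-180.0, 0.0, 85.6]
force: [0.3, -0.6, 0.3]
gripper_width: 0.0156
finger_force: 35.0
```

Call:
apply_moves(motion=[[[0,0,-20,0],[0,0,-28,0],[0,0,-20,0],[0,0,0,-7.7],[0,0,0,-7.7]]])

```text
t: 6.15
eef_pos: [0.6103, 0.3109, 0.0993]
tcp_rot: [179.9, -0.0, 101.3]
force: [0.5, 0.7, -1.1]
gripper_width: 0.0157
finger_force: 35.0
```

Call:
apply_moves(motion=[[[-42,-17,0,0],[-43,-17,0,0],[-43,-17,0,0],[-43,-17,0,0],[-43,-18,0,0]]])

```text
t: 6.78
eef_pos: [0.5664, 0.0829, 0.0988]
tcp_rot: [180.0, 0.0, 101.0]
force: [1.2, 0.1, -1.7]
gripper_width: 0.0161
finger_force: 35.0
```

Call:
apply_moves(motion=[[[0,0,0,0],[0,0,0,0]]])

```text
t: 7.02
eef_pos: [0.567, 0.0845, 0.0986]
tcp_rot: [179.9, -0.0, 101.0]
force: [-0.3, 0.1, -1.1]
gripper_width: 0.0156
finger_force: 35.0
```

```bash
cat > m.py <<'E'
from h import *
print(bot.state()['eef_pos'],bot.state()['tcp_rot'])
import sys
for n in("top","scene"):
    c=cam(n);np.savez(n+'1.npz',**c);save(c,n+sys.argv[1]+'.png');P=pts(c);H=P[...,2];hsv=cv2.cvtColor(c['image'],cv2.COLOR_RGB2HSV)
    red=(cv2.inRange(hsv,(0,120,50),(6,255,255))>0)|(cv2.inRange(hsv,(170,120,50),(180,255,255))>0)
    reg=(P[...,0]>.5)&(P[...,0]<.68)&(P[...,1]>-.1)&(P[...,1]<.15)
    m=reg&(H>.10)&(H<.14)
    m2=m&(hsv[...,2]>=60)
    for nm,mm in(('red',m&red),('plate',m2)):
        k,lab,st,ce=cv2.connectedComponentsWithStats(mm.astype(np.uint8))
        for i in range(1,k):
            if st[i,4]<60: continue
            q=P[lab==i]; r=cv2.minAreaRect((q[:,:2]*1000).astype(np.float32))
            A=np.c_[q[:,:2],np.ones(len(q))];s=np.linalg.lstsq(A,q[:,2],rcond=None)[0]
            print(n,nm,st[i,4],ce[i].round(),np.round(r[0],1),np.round(r[1],1),round(r[2],1),np.percentile(q[:,2],[5,50,95]).round(4),'slope',s[:2].round(3))
E
python3 m.py 2
```

```text
[0.56700854 0.08445969 0.09864189] [ 1.79942932e+02 -2.58037064e-04  1.00982152e+02]
top plate 280 [355. 165.] [593.4 -54. ] [50.3 25.8] 10.5 [0.1186 0.1212 0.1241] slope [0.011 0.026]
scene plate 1078 [211. 233.] [588.4 -21.1] [51.6 94.6] 11.5 [0.115  0.1225 0.1247] slope [-0.065 -0.013]
```

Call:
apply_moves(motion=[[[-12,0,0,0],[-12,0,0,0],[-8,0,0,0],[-8,0,0,0],[-8,0,0,0]]])

```text
t: 7.75
eef_pos: [0.5758, 0.0365, 0.0979]
tcp_rot: [-180.0, 0.0, 101.0]
force: [-0.8, -0.3, -1.2]
gripper_width: 0.0159
finger_force: 35.0
```

Call:
apply_moves(motion=[[[-5,0,0,0],[-5,0,0,0],[-5,0,0,0],[0,0,0,0]]])

```text
t: 8.25
eef_pos: [0.5786, 0.0222, 0.0979]
tcp_rot: [180.0, 0.0, 101.0]
force: [0.3, -0.3, -0.8]
gripper_width: 0.0159
finger_force: 35.0
```

The leading end is about 24 mm inside with no contact force. Continuing.

Call:
apply_moves(motion=[[[-9,0,0,0],[-9,0,0,0],[-9,0,0,0],[-9,0,0,0],[-9,0,0,0]]])

```text
t: 8.88
eef_pos: [0.5873, -0.0225, 0.098]
tcp_rot: [180.0, -0.0, 101.0]
force: [0.2, 0.5, -0.6]
gripper_width: 0.0155
finger_force: 35.0
```

Call:
apply_moves(motion=[[[-5,0,0,0],[-5,0,0,0],[-4,0,0,0],[-2,0,0,0],[0,0,0,0]]])

```text
t: 9.5
eef_pos: [0.5902, -0.0375, 0.0979]
tcp_rot: [180.0, -0.0, 101.0]
force: [-0.5, -0.4, -0.9]
gripper_width: 0.0162
finger_force: 35.0
```

Expected home is about 7 mm further on, so I'll creep in until the stop pushes back.

Call:
apply_moves(motion=[[[-2,0,0,0],[-2,0,0,0],[-2,0,0,0],[0,0,0,0]]])

```text
t: 10.0
eef_pos: [0.5914, -0.0435, 0.0979]
tcp_rot: [180.0, -0.0, 101.0]
force: [-0.3, 0.3, -1.3]
gripper_width: 0.0157
finger_force: 35.0
```

Call:
apply_moves(motion=[[[-1,0,0,0],[-1,0,0,0],[0,0,0,0]]])

```text
t: 10.38
eef_pos: [0.5918, -0.0454, 0.0979]
tcp_rot: [-180.0, 0.0, 101.0]
force: [0.5, 0.0, -1.0]
gripper_width: 0.0155
finger_force: 35.0
```

Call:
apply_moves(motion=[[[-1,0,0,0],[-1,0,0,0],[0,0,0,0]]])

```text
t: 10.75
eef_pos: [0.592, -0.0464, 0.0979]
tcp_rot: [-180.0, -0.1, 101.0]
force: [-1.1, 10.5, 0.9]
gripper_width: 0.0157
finger_force: 35.0
```

Call:
apply_moves(motion=[[[-1,0,0,0],[-1,0,0,0],[0,0,0,0]]])

```text
t: 11.12
eef_pos: [0.5918, -0.0466, 0.0977]
tcp_rot: [-179.9, -0.2, 101.0]
force: [-2.6, 29.8, 2.2]
gripper_width: 0.0153
finger_force: 35.0
```

The stop gives 30 N, so the carrier is home. I'll relax, release and lift.

Call:
apply_moves(motion=[[[2,0,0,0],[0.5,0,0,0],[0,0,0,0]]])

```text
t: 11.5
eef_pos: [0.592, -0.0465, 0.0979]
tcp_rot: [180.0, -0.0, 101.0]
force: [-1.2, 8.3, -0.7]
gripper_width: 0.0156
finger_force: 35.0
```

Call:
apply_moves(motion=[[[0,0,0,0],[0,0,0,0],[0,0,0,0],[0,0,0,0]]], hand=0.5)

```text
t: 12.0
eef_pos: [0.5921, -0.0469, 0.098]
tcp_rot: [180.0, 0.0, 101.0]
force: [0.2, 0.0, -0.8]
gripper_width: 0.0458
finger_force: 0.0
```

Call:
apply_moves(motion=[[[0,0,-10,0],[0,0,-30,0],[0,0,-40,0],[0,0,-40,0],[0,0,-20,0]]])

```text
t: 12.62
eef_pos: [0.5928, -0.0469, 0.2406]
tcp_rot: [179.8, 0.1, 101.0]
force: [0.5, -0.2, -0.4]
gripper_width: 0.0456
finger_force: 0.0
```

Call:
apply_moves(motion=[[[40,0,0,0],[60,0,0,0],[60,0,0,0],[20,0,0,0],[0,0,0,0]]], hand=0)

```text
t: 13.25
eef_pos: [0.5573, 0.1306, 0.2376]
tcp_rot: [-180.0, 0.0, 101.1]
force: [0.6, 0.1, -0.4]
gripper_width: 0.0006
finger_force: 0.0
```

```bash
cat > b.py <<'E'
from h import *
import sys
a=np.radians(11);X=np.array([np.cos(a),np.sin(a)]);Y=np.array([-np.sin(a),np.cos(a)]);M=np.array([.6038,-.1067])
s=bot.state();d=s['eef_pos'][:2]-M;print('tcp local',(d@X*1000).round(1),(d@Y*1000).round(1),s['eef_pos'][2].round(4),s['tcp_rot'].round(1),s['t'])
crops=[]
for n,b in(("top",(100,230,300,440)),("scene",(170,310,110,260))):
    c=cam(n);P=pts(c);hsv=cv2.cvtColor(c['image'],cv2.COLOR_RGB2HSV);H=P[...,2]
    D=P[...,:2]-M;lx=D@X;ly=D@Y
    m=(cv2.inRange(hsv,(4,180,110),(16,255,255))>0)&(abs(ly-.006)<.03)&(H>.02)&(abs(lx)<.1)
    k,lab,st,ce=cv2.connectedComponentsWithStats(m.astype(np.uint8))
    for i in range(1,k):
        if st[i,4]<6: continue
        p=np.median(P[lab==i],0);o=c['T'][:3,3];p=p+(p-o)/np.linalg.norm(p-o)*.007
        x=(p[:2]-M)@X;z=p[2]-.115
        print(n,'ball',st[i,4],'lx,ly,z',(x*1000).round(1),((p[:2]-M)@Y*1000).round(1),(z*1000).round(1),'ang',np.arctan2(x,z).round(3),'r',np.hypot(x,z).round(4))
    h=(hsv[...,2]<60)&(abs(lx)<.03)&(ly>.02)&(ly<.2)&(H>.105)&(H<.14)
    if h.sum()>30: print(n,'handle',h.sum(),'ly',np.percentile(ly[h],[1,50,99]).round(4),'lx',np.median(lx[h]).round(4),'z',np.median(H[h]).round(4))
    crops.append(cv2.resize(c['image'][b[0]:b[1],b[2]:b[3],::-1],(400,400),interpolation=2))
if len(sys.argv)>1: cv2.imwrite('pics/'+sys.argv[1],np.hstack(crops))
E
python3 b.py c3.png
```

```text
tcp local -0.3 241.8 0.2376 [-180.     0.   101.1] 13.25
top ball 64 lx,ly,z 17.7 4.4 72.6 ang 0.24 r 0.0747
top ball 38 lx,ly,z 58.8 7.0 -53.6 ang 2.31 r 0.0796
top ball 48 lx,ly,z -72.6 4.9 -24.7 ang -1.898 r 0.0767
top handle 305 ly [0.021  0.0589 0.0964] lx -0.0028 z 0.1237
scene ball 29 lx,ly,z -74.6 4.8 -21.5 ang -1.852 r 0.0777
scene ball 44 lx,ly,z 16.8 2.5 75.2 ang 0.219 r 0.077
scene ball 35 lx,ly,z 56.8 3.4 -50.6 ang 2.299 r 0.0761
scene handle 399 ly [0.0213 0.0608 0.1008] lx 0.0058 z 0.1243
```

View pics/c3.png

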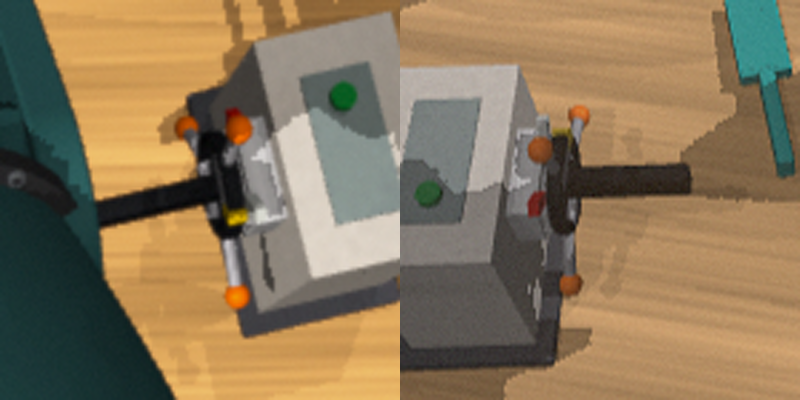

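The view shows the carrier in the slot with its handle straight out, and the collar still open with its pointer at the white mark. Now I'll put the closed fingers left of the top ball.

Call:
apply_moves(motion=[[[-50,-5,0,0],[-60,-5,0,0],[-60,-5,0,0],[-50,-5,0,0],[-12,0,0,0]]])

```text
t: 13.98
eef_pos: [0.5821, -0.1056, 0.2378]
tcp_rot: [-180.0, 0.0, 100.8]
force: [-0.1, 0.5, 0.4]
gripper_width: 0.0003
finger_force: 0.0
```

Call:
apply_moves(motion=[[[0,0,20,0],[0,0,25,0],[0,0,17,0],[0,0,0,0]]])

```text
t: 14.48
eef_pos: [0.5813, -0.1008, 0.1741]
tcp_rot: [-179.8, -0.1, 101.1]
force: [0.0, -0.0, -1.0]
gripper_width: 0.0004
finger_force: 0.0
```

Call:
apply_moves(motion=[[[0,6,0,0],[0,6,0,0],[0,6,0,0],[0,0,0,0]]])

```text
t: 14.98
eef_pos: [0.6005, -0.0981, 0.1761]
tcp_rot: [180.0, 0.0, 101.0]
force: [-0.3, 0.6, -0.5]
gripper_width: 0.0006
finger_force: 0.0
```

```bash
python3 b.py
```

```text
tcp local -1.6 9.0 0.1761 [180.   0. 101.] 14.975
top ball 37 lx,ly,z 58.6 6.5 -53.5 ang 2.311 r 0.0794
top ball 51 lx,ly,z -73.2 5.7 -23.4 ang -1.88 r 0.0769
top handle 341 ly [0.021  0.0621 0.1023] lx -0.0027 z 0.1237
scene ball 22 lx,ly,z -74.6 7.4 -22.3 ang -1.861 r 0.0779
scene ball 43 lx,ly,z 56.6 3.9 -52.7 ang 2.32 r 0.0773
scene handle 398 ly [0.0213 0.0608 0.1004] lx 0.0055 z 0.1242
```

Call:
apply_moves(motion=[[[0,6,0,0],[0,6,0,0],[0,6,0,0],[0,6,2,0],[0,0,0,0]]])

```text
t: 15.7
eef_pos: [0.624, -0.0935, 0.1737]
tcp_rot: [180.0, -0.0, 101.0]
force: [-1.3, -0.4, -0.7]
gripper_width: 0.0
finger_force: 0.7
```

Call:
apply_moves(motion=[[[0,6,2,0],[0,6,4,0],[0,6,4,0],[0,0,0,0]]])

```text
t: 16.2
eef_pos: [0.6414, -0.0901, 0.1637]
tcp_rot: [-180.0, -0.0, 101.0]
force: [-2.4, -0.4, -1.3]
gripper_width: 0.0003
finger_force: 1.2
```

```bash
python3 b.py
```

```text
tcp local 40.0 9.1 0.1637 [-180.   -0.  101.] 16.2
top handle 342 ly [0.0209 0.0619 0.1022] lx -0.0026 z 0.1238
scene ball 6 lx,ly,z -76.1 0.0 26.1 ang -1.241 r 0.0804
scene ball 22 lx,ly,z 18.3 5.1 -74.7 ang 2.902 r 0.0769
scene handle 397 ly [0.021  0.0608 0.1006] lx 0.0057 z 0.1242
```

The collar is at about +0.48 (ball 1 at 48°). I'll move above ball 1 and push it down.

Call:
apply_moves(motion=[[[0,-6,-10,0],[0,0,-15,0],[0,14,0,0],[0,14,0,0],[0,0,0,0]]])

```text
t: 16.92
eef_pos: [0.6639, -0.0856, 0.1885]
tcp_rot: [-180.0, -0.0, 101.0]
force: [-0.6, -0.2, -0.3]
gripper_width: 0.0001
finger_force: 0.0
```

Call:
apply_moves(motion=[[[0,1,7,0],[0,2,7,0],[0,2,7,0],[0,2,7,0],[0,1,7,0]]])

```text
t: 17.55
eef_pos: [0.6767, -0.0838, 0.1575]
tcp_rot: [179.2, 0.1, 101.0]
force: [25.7, 13.5, 20.2]
gripper_width: 0.0002
finger_force: 13.1
```

Call:
apply_moves(motion=[[[0,2,6,0],[0,1,6,0],[0,0,5,0],[0,0,0,0]]])

```text
t: 18.05
eef_pos: [0.6751, -0.0838, 0.1375]
tcp_rot: [179.8, 0.0, 101.0]
force: [3.3, 0.2, 4.3]
gripper_width: 0.0005
finger_force: 2.0
```

```bash
python3 b.py
```

```text
tcp local 74.4 8.9 0.1375 [179.8   0.  101. ] 18.05
top handle 321 ly [0.025  0.0644 0.1024] lx -0.0025 z 0.1236
scene ball 9 lx,ly,z -21.4 8.0 -72.6 ang -2.856 r 0.0757
scene handle 378 ly [0.0238 0.0625 0.1005] lx 0.0056 z 0.1242
```

Call:
apply_moves(motion=[[[0,0,3,0],[0,0,3,0],[0,0,0,0]]])

```text
t: 18.52
eef_pos: [0.673, -0.0839, 0.1303]
tcp_rot: [-179.9, -0.0, 101.0]
force: [0.2, -0.5, 1.7]
gripper_width: 0.0004
finger_force: 0.6
```

Call:
apply_moves(motion=[[[0,0,-20,0],[0,0,-40,0],[0,0,-40,0],[0,0,-10,0],[0,0,0,0]]])

```text
t: 19.15
eef_pos: [0.6735, -0.0839, 0.2417]
tcp_rot: [180.0, 0.0, 101.0]
force: [-0.7, 0.1, -0.7]
gripper_width: 0.0007
finger_force: 0.0
```

Call:
apply_moves(motion=[[[0,-50,0,0],[0,-50,0,0],[0,-44,0,0],[0,-14,0,0],[0,0,0,0]]])

```text
t: 19.77
eef_pos: [0.5182, -0.1141, 0.2405]
tcp_rot: [-180.0, -0.0, 101.0]
force: [-0.6, 0.6, -1.1]
gripper_width: 0.0004
finger_force: 0.0
```

```bash
python3 b.py
```

```text
tcp local -85.4 9.1 0.2405 [-180.   -0.  101.] 19.775
top ball 57 lx,ly,z 76.7 5.7 4.7 ang 1.509 r 0.0768
top ball 43 lx,ly,z -42.8 8.1 60.1 ang -0.619 r 0.0737
top ball 36 lx,ly,z -34.2 7.7 -71.1 ang -2.693 r 0.0789
top handle 348 ly [0.0209 0.0617 0.1024] lx -0.0027 z 0.1237
scene ball 50 lx,ly,z -43.0 4.7 63.2 ang -0.597 r 0.0765
scene ball 53 lx,ly,z 75.8 4.3 6.5 ang 1.485 r 0.076
scene handle 398 ly [0.0212 0.0605 0.1005] lx 0.0055 z 0.1241
```

Call:
apply_moves(motion=[[[0,0,25,0],[0,0,30,0],[0,0,18,0],[0,0,0,0]]])

```text
t: 20.38
eef_pos: [0.5184, -0.1138, 0.1668]
tcp_rot: [-179.9, -0.1, 101.0]
force: [0.1, -0.1, -0.1]
gripper_width: 0.0007
finger_force: 0.0
```

Call:
apply_moves(motion=[[[0,10,0,0],[0,8,0,0],[0,6,0,0],[0,6,0,0],[0,6,0,0]]])

```text
t: 21.0
eef_pos: [0.5535, -0.1072, 0.1684]
tcp_rot: [-179.9, -0.0, 101.0]
force: [-7.8, -0.5, 7.4]
gripper_width: 0.0005
finger_force: 4.1
```

Call:
apply_moves(motion=[[[0,4,0,0],[0,3,0,0],[0,2,0,0],[0,0,0,0]]])

```text
t: 21.5
eef_pos: [0.5629, -0.1054, 0.1683]
tcp_rot: [-180.0, 0.0, 101.0]
force: [-3.4, 0.1, 2.4]
gripper_width: 0.0003
finger_force: 1.6
```

```bash
python3 b.py
```

```text
tcp local -39.9 9.0 0.1683 [-180.    0.  101.] 21.5
top ball 31 lx,ly,z 74.4 9.0 -20.3 ang 1.837 r 0.0771
top ball 44 lx,ly,z -53.4 6.2 -57.1 ang -2.389 r 0.0782
top handle 344 ly [0.0209 0.0616 0.1025] lx -0.0025 z 0.1236
scene ball 14 lx,ly,z -55.7 8.0 -55.6 ang -2.356 r 0.0787
scene ball 52 lx,ly,z 74.2 4.0 -17.7 ang 1.805 r 0.0763
scene handle 395 ly [0.0211 0.0612 0.1006] lx 0.0061 z 0.1243
```

Collar is at about 1.47, so I'll press on to the stop.

Call:
apply_moves(motion=[[[0,3,0,0],[0,2,0,0],[0,1,0,0],[0,0,0,0]]])

```text
t: 22.1
eef_pos: [0.5687, -0.1043, 0.1679]
tcp_rot: [180.0, 0.0, 101.0]
force: [-2.1, 0.3, 2.4]
gripper_width: 0.0003
finger_force: 1.5
```

Call:
apply_moves(motion=[[[0,1,0,0],[0,1,0,0],[0,0,0,0]]])

```text
t: 22.48
eef_pos: [0.5707, -0.1039, 0.1679]
tcp_rot: [180.0, 0.0, 101.0]
force: [-2.5, -0.8, 2.8]
gripper_width: 0.0006
finger_force: 1.7
```

Call:
apply_moves(motion=[[[0,1,0,0],[0,1,0,0],[0,0,0,0]]])

```text
t: 22.85
eef_pos: [0.5712, -0.1037, 0.1678]
tcp_rot: [-179.8, -0.0, 101.0]
force: [-15.5, -3.1, 12.1]
gripper_width: 0.0005
finger_force: 8.1
```

Call:
apply_moves(motion=[[[0,1,0,0],[0,1,0,0],[0,0,0,0]]])

```text
t: 23.22
eef_pos: [0.5715, -0.1036, 0.1677]
tcp_rot: [-179.6, -0.1, 101.0]
force: [-29.4, -6.6, 21.8]
gripper_width: 0.0003
finger_force: 15.7
```

```bash
python3 b.py
```

```text
tcp local -31.1 9.2 0.1677 [-1.796e+02 -1.000e-01  1.010e+02] 23.225
top ball 47 lx,ly,z 73.7 5.9 -28.5 ang 1.94 r 0.079
top ball 43 lx,ly,z -58.9 5.7 -50.7 ang -2.281 r 0.0777
top handle 343 ly [0.0206 0.0616 0.1024] lx -0.0027 z 0.1238
scene ball 16 lx,ly,z -61.1 7.6 -49.7 ang -2.254 r 0.0788
scene ball 50 lx,ly,z 71.8 4.0 -25.8 ang 1.916 r 0.0762
scene handle 404 ly [0.0209 0.0607 0.1006] lx 0.0057 z 0.1243
```

The firm stop is reached: ball 1 at 1.92–1.94 puts the collar at about 1.57. I'll back off, lift clear and check.

Call:
apply_moves(motion=[[[0,-5,0,0],[0,-20,0,0],[0,-20,-20,0],[0,0,-50,0],[0,0,-20,0]]])

```text
t: 23.95
eef_pos: [0.5303, -0.1121, 0.2604]
tcp_rot: [179.8, 0.1, 101.0]
force: [-0.1, -0.4, -0.3]
gripper_width: 0.0004
finger_force: 0.0
```

Call:
apply_moves(motion=[[[0,-50,-30,0],[0,-50,-20,0],[0,0,0,0],[0,0,0,0]]])

```text
t: 24.45
eef_pos: [0.432, -0.1309, 0.3078]
tcp_rot: [180.0, 0.0, 101.0]
force: [-0.2, 0.1, 0.0]
gripper_width: 0.0003
finger_force: 0.0
```

```bash
python3 b.py c9.png
```

```text
tcp local -173.3 9.0 0.3078 [180.   0. 101.] 24.45
top ball 46 lx,ly,z 73.6 5.9 -27.4 ang 1.928 r 0.0786
top ball 63 lx,ly,z -12.7 5.7 72.8 ang -0.172 r 0.0739
top ball 42 lx,ly,z -59.0 6.2 -51.2 ang -2.286 r 0.0781
top handle 350 ly [0.0206 0.062  0.1024] lx -0.0023 z 0.1237
scene ball 54 lx,ly,z -13.1 3.9 75.3 ang -0.172 r 0.0764
scene ball 17 lx,ly,z -61.7 7.6 -48.6 ang -2.238 r 0.0785
scene ball 46 lx,ly,z 71.4 4.8 -25.8 ang 1.918 r 0.0759
scene handle 404 ly [0.0215 0.06   0.1005] lx 0.0054 z 0.1242
```

View pics/c9.png

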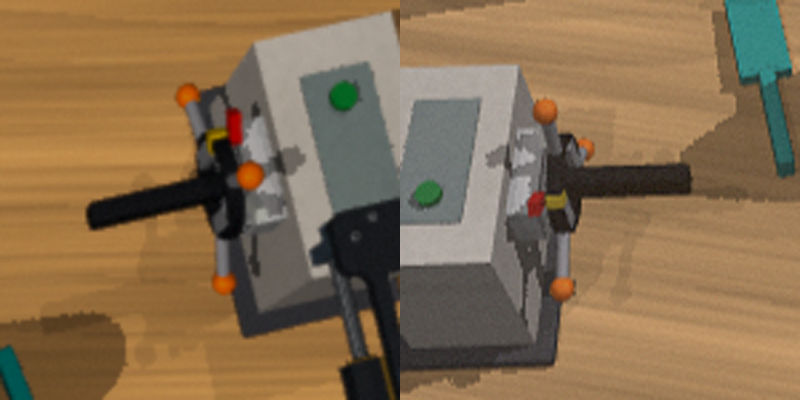

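The picture shows the yellow pointer beside the red mark (left crop (218,135), right crop (555,202)), with the carrier in place and the gripper clear. Handing in.

```bash
python3 -c "
from workcell import bot
print(bot.finish_job())"
```

```text
the job is handed in; nothing more can be done
None
```

The red carrier is fully home in the slot and the lock collar is turned to its stop with the yellow pointer at the red mark. I left the pale carrier alone on its stand and handed the job in at about 24.5 s of the 72 s allowed.

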